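Count three screw caps through the gate of a counting tray

ROBOT

A 6-joint arm with a two-finger parallel gripper is mounted at the origin on the work surface. World frame = base frame: x ahead of the robot, y to its left, z up, the work surface at z = 0. Lengths are in m, angles in rad, forces in N, time in s.
With the tool pointing down it reaches from about 0.325 to 0.9 m from the base axis. Payload 6.1 kg.
Tool frame: the origin (TCP) lies midway between the tips of the shut fingers; the grasp point (between the pads) lies 19 mm behind it; x points along the fingers, y is the direction in which the jaws open and shut, and the axes are right-handed (so a half turn about x gives the same grasp; the last joint's range is limited). The gripper opens to 85 mm and grips with 20 to 120 N. Pads are 22 mm wide; open, the fingers measure 114 mm over their backs; the gripper's body (76 mm by 85 mm) begins 54 mm behind the grasp point. The pads swing forward as they close: fully open they stand 13 mm farther back than shut.
Start: joints at [-1.298, 0.22, 1.526, -0, 1.395, -0.126], TCP at [0.243, -0.576, 0.208] pointing down, gripper open.
Joint ranges: [-2.98, 2.98], [-0.91, 2.08], [0.09, 2.57], [-1.24, 4.39], [0.2, 2.65], [-2.68, 2.68]. Speed limits (rad/s): [2.57, 2.57, 3.01, 3.14, 3.14, 3.14].

INTERFACE

Orientations are given as [roll, pitch, yaw] about the fixed x, y, z axes, in that order (R = Rz(yaw) Ry(pitch) Rx(roll)).
In Python, from plant import movep, move_l, set_joints, gripper_to, hold, inverse_kinematics, observe, get_image, get_calibration, Unreachable, job_done gives the robot as it stands. Calls block until the motion is done:
- movep(position, orientation): joint-space move of the TCP to a pose.
- move_l(position, feed=0.15, rotation=None, max_force=None): straight line of the TCP; rotation=None keeps the orientation; feed is the mean speed in m/s. With max_force (N) it stops when the force on the tool has changed by that much, and returns True; else False.
- set_joints(angles): joint-space move.
- gripper_to(opening, f_grip=None): finger opening in m; f_grip is the grip in N (None keeps the last); returns when the fingers have stopped.
- hold(seconds).
- inverse_kinematics(position, orientation): joint angles nearest the present ones, or None.
- observe(): the state.
- get_image(name): name is "side" or "top"; returns (picture, depth): 480x640x3 uint8, red, green, blue; 480x640 float32, m along the optical axis (not along the pixel's ray), 0 where there is no reading.
- get_calibration(name): a dict with "intrinsics" (3x3 intrinsics, pixels), "world_from_camera" (4x4, takes a point from camera to world coordinates). Camera axes: x right, y down, z forward; pixel columns grow to the right and rows downward; lengths in m; the calibration is good to about 2 mm. A picture is of the moment at which its call begins. get_calibration takes no time and is no camera call.
A pose or a line that the arm cannot do raises Unreachable and nothing moves.
- job_done(): hands the job in, once; it reports no verdict.
The state is a dict: "time_s": time; "q": joint angles; "joint_velocities": joint speeds; "joint_torque": joint torques, N m; "eef_pos": TCP position; "tcp_rot": TCP orientation; "ft_force": force on the tool from outside, world axes, zero at the start; "torque": the same for the moment, N m; "opening": finger opening in m.
Only numpy, scipy, OpenCV 4.12 (cv2) and the standard library are available. Lean on these libraries where they do the work, as an engineer would, in place of code of your own. Each camera call takes 0.05 s, during which the arm holds its last target. There are 200 camera calls.

TASK

Count the three black screw caps off the tray: with the fingertips, push them along the deck, one after another, through the opening in the gate bar so that each drops into the slot before the next one follows. Do not pick any cap up, and leave the amber vial on the tray and everything else on the bench standing where it is.

Things in the scene. Friction and masses are not known exactly. Their poses are not given: they have to be found in the camera images.
- tray: white plastic counting tray, fixed, 228 mm (x) by 352 mm (y). Origin: on the bench below mid-length; z up, x from deck towards slot. Flat deck 55 mm above the bench, x -115 to +65 mm, y -170 to +170 mm; its side and rear rims are 6 mm thick and rise 8 mm above it. The caps and the vial stand on the deck, fanned out 90 to 120 mm before the opening of the gate
- slot (a point): middle of the slot's floor, 4 mm above the bench; axes as the tray's. The slot is an open-topped trough beyond the deck's edge, 36 mm wide (tray x 65 to 101 mm), running the tray's full length; its outer wall is 6 mm thick and 12 mm higher than the deck. A cap pushed until its centre is some 5 mm or more past the deck's edge tips and drops in by itself
- gate: steel gate bar fixed on the deck's slot edge, 5 mm thick, 14 mm high, with one 40 mm wide opening. Origin: middle of the opening, mid-thickness of the bar, at deck height (55 mm); x points through the opening into the slot, y along the bar, z up. Each half of the bar runs 20 to 195 mm from the origin along y. The deck's edge is at x = +2.5 mm, flush with the bar's slot side
- cap_a_center (a point): one of three identical black ribbed screw caps, each a disc 28 mm across and 12 mm high lying flat on the tray's deck, about 16 g; this point is its centre, 6 mm above the deck
- cap_b_center (a point): one of three identical black ribbed screw caps, each a disc 28 mm across and 12 mm high lying flat on the tray's deck, about 16 g; this point is its centre, 6 mm above the deck
- cap_c_center (a point): one of three identical black ribbed screw caps, each a disc 28 mm across and 12 mm high lying flat on the tray's deck, about 16 g; this point is its centre, 6 mm above the deck
- vial: a small capped amber glass vial standing on the deck among the caps, 24 mm across and 42 mm high, loose, a bystander; origin: centre of its underside. It stands at least 38 mm, centre to centre, from any cap, and blocks no straight path from a cap to the gate's opening
- bottle: a loose amber reagent bottle, 60 mm across and 110 mm high, standing on the bench to the right of the tray, a bystander; origin: centre of its underside
- dish: a loose clear shallow dish, 90 mm across and 16 mm high, on the bench to the robot's right, a bystander; origin: centre of its underside
- blue_rack: a fixed blue tube rack left of the tray, 90 by 135 mm, 64 mm high with its tubes; origin: centre of its underside
- white_rack: a fixed white vial rack right of the tray, 80 by 140 mm, 67 mm high with its vials; origin: centre of its underside

How it is judged:
On the way, in this order (a step that is already met when the one before it is completed fails the run):
1. one cap, and only one, lies in the slot (((x of cap_a_center in the frame of tray between 0.065 and 0.101 m and y of cap_a_center in the frame of tray between -0.17 and 0.17 m and z of cap_a_center in the frame of tray between 0 and 0.049 m) or (x of cap_b_center in the frame of tray between 0.065 and 0.101 m and y of cap_b_center in the frame of tray between -0.17 and 0.17 m and z of cap_b_center in the frame of tray between 0 and 0.049 m) or (x of cap_c_center in the frame of tray between 0.065 and 0.101 m and y of cap_c_center in the frame of tray between -0.17 and 0.17 m and z of cap_c_center in the frame of tray between 0 and 0.049 m))), for 0.2 s.
2. a second cap has followed it, the third still out ((((x of cap_a_center in the frame of tray between 0.065 and 0.101 m and y of cap_a_center in the frame of tray between -0.17 and 0.17 m and z of cap_a_center in the frame of tray between 0 and 0.049 m) and (x of cap_b_center in the frame of tray between 0.065 and 0.101 m and y of cap_b_center in the frame of tray between -0.17 and 0.17 m and z of cap_b_center in the frame of tray between 0 and 0.049 m)) or ((x of cap_a_center in the frame of tray between 0.065 and 0.101 m and y of cap_a_center in the frame of tray between -0.17 and 0.17 m and z of cap_a_center in the frame of tray between 0 and 0.049 m) and (x of cap_c_center in the frame of tray between 0.065 and 0.101 m and y of cap_c_center in the frame of tray between -0.17 and 0.17 m and z of cap_c_center in the frame of tray between 0 and 0.049 m)) or ((x of cap_b_center in the frame of tray between 0.065 and 0.101 m and y of cap_b_center in the frame of tray between -0.17 and 0.17 m and z of cap_b_center in the frame of tray between 0 and 0.049 m) and (x of cap_c_center in the frame of tray between 0.065 and 0.101 m and y of cap_c_center in the frame of tray between -0.17 and 0.17 m and z of cap_c_center in the frame of tray between 0 and 0.049 m)))), for 0.2 s.
3. the third cap has followed too (x of cap_a_center in the frame of tray between 0.065 and 0.101 m and y of cap_a_center in the frame of tray between -0.17 and 0.17 m and z of cap_a_center in the frame of tray between 0 and 0.049 m and x of cap_b_center in the frame of tray between 0.065 and 0.101 m and y of cap_b_center in the frame of tray between -0.17 and 0.17 m and z of cap_b_center in the frame of tray between 0 and 0.049 m and x of cap_c_center in the frame of tray between 0.065 and 0.101 m and y of cap_c_center in the frame of tray between -0.17 and 0.17 m and z of cap_c_center in the frame of tray between 0 and 0.049 m), for 0.2 s.
At the end, for the whole second after the job is handed in: All three caps lie at rest (under 30 mm/s) in the slot, their centres between the slot's walls and at least 6 mm below the deck, and the vial stands upright within 12 mm of where it was (all of step 3 and linear speed of each of cap_a, cap_b, cap_c below 0.03 m/s and not (distance of vial from where it was at the start of the episode above 0.012 m or angle between vial's own z axis and vertical above 0.3 rad)); the robot touches nothing.
It fails at once if a cap is lifted: its centre more than 22 mm above the deck (it lies at 6 mm) (z of any of cap_a_center, cap_b_center, cap_c_center in the frame of tray above 0.077 m).
It fails at once if the vial is shifted more than 12 mm or tipped (distance of vial from where it was at the start of the episode above 0.012 m or angle between vial's own z axis and vertical above 0.3 rad).
It fails at once if the bottle or the dish is shifted more than 15 mm (distance of any of bottle, dish from where it was at the start of the episode above 0.015 m).
It also fails if it takes over 72 s, if anything falls off the work surface, if the arm or the gripper's body presses on something with over 40 N, if the wrist force passes 120 N, or if a joint passes its speed limit or range.

## Working session

There is one attempt and no reset: what is moved stays moved. The work goes in short steps, each a Python script; the robot and the scene stay as the last script left them, time stands still between calls to the robot, and variables do not carry over. Pictures are saved under pics/ and viewed, about 8 in all and at most 12, crops included, and the job is handed in when it is done.

```bash
ls; mkdir -p pics
python3 - <<'E'
from plant import *
import cv2,numpy as np
for n in("top","side"):
    im,d=get_image(n); cv2.imwrite(f"pics/{n}0.png",im[:,:,::-1]); np.save(f"pics/{n}0.npy",d)
    c=get_calibration(n); print(n,np.round(c["intrinsics"],1).tolist(),np.round(c["world_from_camera"],4).tolist())
print(observe())
E
```

```text
pics
top [[523.8, 0.0, 324.9], [0.0, 523.8, 229.2], [0.0, 0.0, 1.0]] [[0.0103, -0.9892, 0.1459, 0.3045], [-0.9997, -0.0068, 0.0243, -0.0134], [-0.023, -0.1461, -0.989, 1.3049], [0.0, 0.0, 0.0, 1.0]]
side [[563.8, 0.0, 320.1], [0.0, 563.8, 244.8], [0.0, 0.0, 1.0]] [[-0.9799, -0.1057, 0.1692, 0.2511], [-0.1994, 0.4864, -0.8507, 1.1624], [0.0076, -0.8673, -0.4977, 0.7377], [0.0, 0.0, 0.0, 1.0]]
{'time_s': 0.1, 'q': array([-1.29808972e+00,  2.21156502e-01,  1.52747688e+00,  8.46310390e-06,
        1.39468371e+00, -1.26099832e-01]), 'joint_velocities': array([ 0.00075079, -0.00098249, -0.00335992,  0.00086585,  0.0003226 ,
        0.00026495]), 'joint_torque': array([ 9.56535805e-04, -4.98242605e+01, -3.90546620e+01, -2.33869478e-04,
        5.69434327e-03,  6.03942667e-06]), 'eef_pos': array([ 0.24254434, -0.57540217,  0.20751343]), 'tcp_rot': array([-1.70172646,  1.56907187,  1.83867114]), 'ft_force': array([0.67413735, 0.86638485, 0.78536208]), 'torque': array([-0.04964057,  0.00173799, -0.0232468 ]), 'opening': 0.08518543635670257}
```

View pics/top0.png

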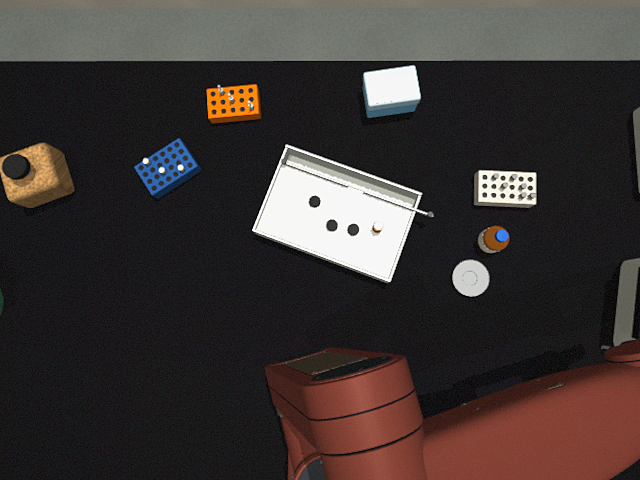

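View pics/side0.png

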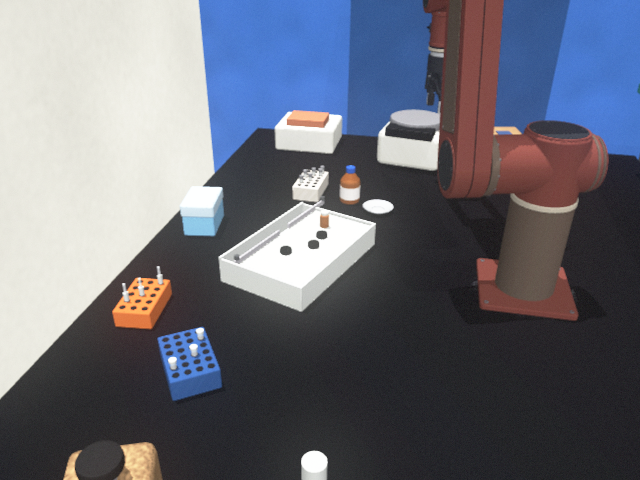

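The top view shows the tray at about (253–422, 147–282). The caps are at about (315,202), (332,225) and (353,230), the vial at (377,229), and the gate bar runs along the upper right edge. Next I'll crop it larger and measure.

```bash
cat > h.py <<'E'
import cv2,numpy as np
from plant import *
C={n:get_calibration(n) for n in("top","side")}
def ray(n,u,v,z):
    T=C[n]["world_from_camera"]; d=T[:3,:3]@np.linalg.inv(C[n]["intrinsics"])@[u,v,1]
    return T[:3,3]+d*(z-T[2,3])/d[2]
def proj(n,p):
    T=C[n]["world_from_camera"]; c=T[:3,:3].T@(np.array(p)-T[:3,3]); q=C[n]["intrinsics"]@c; return q[:2]/q[2]
def caps(im,n,z,roi,lo=20,hi=150):
    "centres of dark blobs on the white deck, cast onto z"
    x,y,w,h=roi; g=im[y:y+h,x:x+w].max(2)
    m=(g<70).astype(np.uint8); N,L,S,c=cv2.connectedComponentsWithStats(m)
    return [(np.round(c[i]+[x,y],1),S[i,4],np.round(ray(n,*(c[i]+[x,y]),z),4)) for i in range(1,N) if lo<S[i,4]<hi]
E
python3 - <<'E'
from h import *
im=cv2.imread("pics/top0.png"); s=cv2.imread("pics/side0.png")
for r in caps(im,"top",.064,(290,185,100,65)): print("top",r)
for r in caps(s,"side",.061,(250,225,100,40)): print("side",r)
# tray outline: bright
g=im.min(2); m=(g>110).astype(np.uint8); m[:140]=0;m[290:]=0;m[:,:245]=0;m[:,428:]=0
c=max(cv2.findContours(m,0,2)[0],key=cv2.contourArea); r=cv2.minAreaRect(c); print(r)
for p in cv2.boxPoints(r): print(p,ray("top",*p,.063).round(4))
a=cv2.resize(im[140:290,245:435],None,fx=4,fy=4,interpolation=cv2.INTER_CUBIC)
cv2.imwrite("pics/topc.png",a)
b=cv2.resize(s[200:305,215:385],None,fx=4.6,fy=4.6,interpolation=cv2.INTER_CUBIC); cv2.imwrite("pics/sidec.png",b)
E
```

```text
top (array([314.2, 201.1]), np.int32(94), array([0.5561, 0.0434, 0.064 ]))
top (array([331.5, 225. ]), np.int32(92), array([0.4981, 0.0012, 0.064 ]))
top (array([352.8, 229.2]), np.int32(95), array([ 0.4881, -0.0498,  0.064 ]))
((342.2291259765625, 213.5258026123047), (158.4763641357422, 95.43821716308594), 20.46227264404297)
[251.3085  230.53304] [0.4834 0.1939 0.063 ]
[284.67282 141.11673] [0.7065 0.1184 0.063 ]
[433.14975 196.51857] [ 0.5692 -0.2429  0.063 ]
[399.78543 285.93488] [ 0.3542 -0.1605  0.063 ]
```

View pics/topc.png

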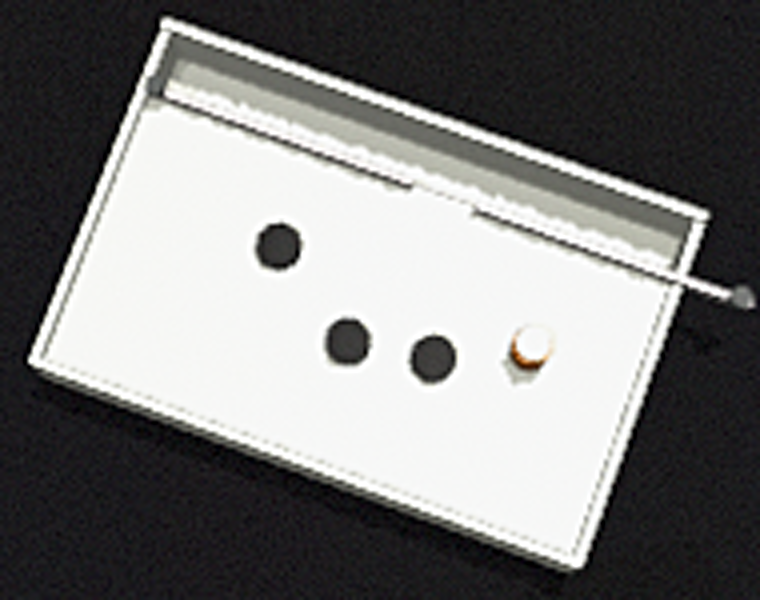

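View pics/sidec.png

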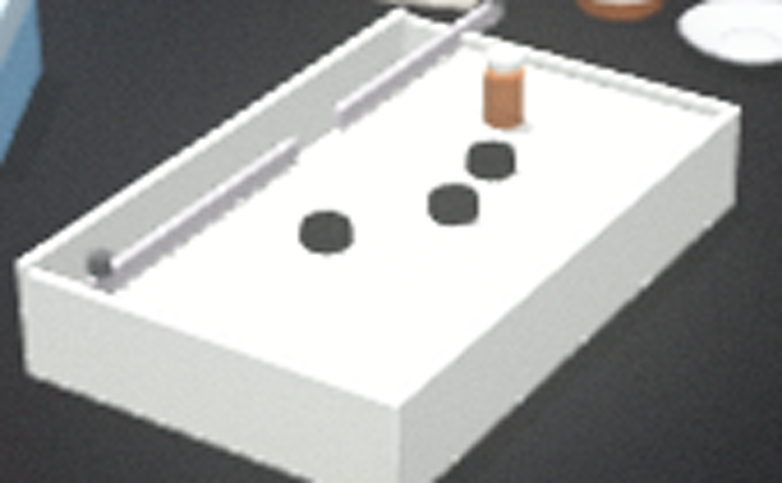

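Both crops show the bar with its opening between topc (412,186) and (475,209). In the side crop the opening is at (297,142)–(338,112). The caps lie at topc (278,246), (347,342) and (432,358), and the vial's top at (531,342).

Run:
```python
from h import *
T=lambda u,v,z: ray("top",245+u/4-.375,140+v/4-.375,z)
S=lambda u,v,z: ray("side",215+u/4.6-.39,200+v/4.6-.39,z)
TL,TR,BR,BL=T(165,18,.067),T(709,213,.067),T(581,570,.063),T(31,362,.063)
print("top corners",*(p.round(4) for p in(TL,TR,BR,BL)))
print("len",np.linalg.norm((TL-TR)[:2]),np.linalg.norm((BL-BR)[:2]),np.linalg.norm((TL-BL)[:2]),np.linalg.norm((TR-BR)[:2]))
print("side corners",S(400,10,.067).round(4),S(18,263,.067).round(4),S(741,107,.063).round(4),S(400,406,.063).round(4))
im=cv2.imread("pics/top0.png")
y=(TL-TR)[:2]+(BL-BR)[:2]; y/=np.linalg.norm(y); x=np.array([y[1],-y[0]])
cen=(TL+TR+BL+BR)[:2]/4; # rect x range -121..107 -> centre at -7
org=cen+.007*x
loc=lambda p:(np.array([(p[:2]-org)@x,(p[:2]-org)@y])*1000).round(1)
print("yaw",np.arctan2(x[1],x[0]),"org",org)
for n,P in(("topL55",T(412,187,.055)),("topR55",T(475,210,.055)),("topL69",T(412,187,.069)),("topR69",T(475,210,.069)),("sideL55",S(298,158,.055)),("sideR55",S(340,126,.055)),("sideL69",S(297,140,.069)),("sideR69",S(338,109,.069)),
 ("barend knob top",T(742,297,.069)),("vialtop",T(531,342,.097)),("vial side base",S(504,125,.055)),
 ("cA",ray("top",314.2,201.1,.067)),("cB",ray("top",331.5,225,.067)),("cC",ray("top",352.8,229.2,.067)),
 ("sA",S(327,225,.067)),("sB",S(453,197,.067)),("sC",S(491,153,.067))):
    print(n,P.round(4),loc(P))
```

```text
top corners [0.6975 0.1148 0.067 ] [ 0.5771 -0.2153  0.067 ] [ 0.3629 -0.1374  0.063 ] [0.4844 0.1914 0.063 ]
len 0.3514174187046076 0.35048534745491083 0.22645177685164505 0.2279728109078407
side corners [ 0.5765 -0.2067  0.067 ] [0.6963 0.1197 0.067 ] [ 0.3628 -0.1331  0.063 ] [0.4823 0.1973 0.063 ]
yaw -0.35180976585408297 org [ 0.53707709 -0.01404069]
topL55 [ 0.595  -0.0372  0.055 ] [62.4 -1.7]
topR55 [ 0.5809 -0.0755  0.055 ] [ 62.3 -42.6]
topL69 [ 0.5918 -0.0369  0.069 ] [59.2 -2.6]
topR69 [ 0.5778 -0.0748  0.069 ] [ 59.2 -43. ]
sideL55 [ 0.5942 -0.0366  0.055 ] [61.4 -1.5]
sideR55 [ 0.581  -0.0776  0.055 ] [ 63.1 -44.5]
sideL69 [ 0.593  -0.0315  0.069 ] [58.5  2.8]
sideR69 [ 0.5802 -0.0714  0.069 ] [ 60.3 -38.9]
barend knob top [ 0.5257 -0.2338  0.069 ] [  65.  -210.2]
vialtop [ 0.4933 -0.106   0.097 ] [  -9.4 -101.4]
vial side base [ 0.4916 -0.0983  0.055 ] [-13.7 -94.8]
cA [0.5555 0.0434 0.067 ] [-2.5 60.3]
cB [0.4975 0.0012 0.067 ] [-42.4   0.7]
cC [ 0.4877 -0.0497  0.067 ] [-34.  -50.5]
sA [0.555  0.0504 0.067 ] [-5.4 66.7]
sB [0.4979 0.0082 0.067 ] [-44.4   7.4]
sC [ 0.488  -0.0431  0.067 ] [-36.1 -44.2]
```

The tray sizes agree (351 × 227 mm against 352 × 228), and each cap is 100–107 mm from the opening, as stated. But the two cameras disagree by about 6 mm in y. I'll settle that by viewing the fingertips at a known TCP over empty deck.

```bash
cat >> h.py <<'E'
from scipy.spatial.transform import Rotation as R
import warnings; warnings.filterwarnings("ignore")
YAW=-.3518; ORG=np.array([.53708,-.01404]); GY=-.0222; OFF=np.zeros(2)
gx=np.array([np.cos(YAW),np.sin(YAW)]); gy=np.array([-gx[1],gx[0]])
def W(x,y,z): return np.r_[ORG+OFF+(.0625+x)*gx+(GY+y)*gy,z]   # gate frame -> world (robot)
def L(p): d=np.array(p[:2])-ORG-OFF; return np.array([d@gx-.0625,d@gy-GY])
def rot(a):
    "tool down, pushing along gate-frame heading a (tool z = +-heading), the sign nearer the present joint 6"
    h=YAW+a; best=None
    for s in(1,-1):
        X=np.array([0,0,-1.]); Z=s*np.array([np.cos(h),np.sin(h),0]); Y=np.cross(Z,X)
        e=R.from_matrix(np.c_[X,Y,Z]).as_euler("xyz"); q=inverse_kinematics(W(-.06,0,.15),e)
        if q is not None and (best is None or abs(q[5])<best[0]): best=(abs(q[5]),e)
    return best[1]
def shot(n,name,box,f):
    im,_=get_image(n); x,y,w,h=box
    cv2.imwrite(f"pics/{name}.png",cv2.resize(im[y:y+h,x:x+w,::-1],None,fx=f,fy=f,interpolation=cv2.INTER_CUBIC)); return im
E
python3 - <<'E'
from h import *
gripper_to(.014)
movep(W(-.05,-.02,.17),rot(0)); move_l(W(-.05,-.02,.075),feed=.15)
o=observe(); print(o["time_s"],o["q"].round(2),o["eef_pos"].round(4),o["opening"],o["ft_force"].round(1))
shot("side","s1",(215,170,170,130),4.6)
print(215+0,proj("side",o["eef_pos"]),(proj("side",o["eef_pos"])-[215,170])*4.6)
for s in(-1,1): print((proj("side",o["eef_pos"]+np.r_[gy*s*.007,0])-[215,170])*4.6)
E
```

```text
3.6917 [-0.26  0.15  1.87 -0.    1.12 -1.47] [ 0.5349 -0.0583  0.0758] 0.013887281760767027 [ 0.2 -0.1 -0.5]
215 [304.24941554 225.0580169 ] [410.54731149 253.26687775]
[417.51745906 248.23087395]
[403.52595922 258.33987748]
```

View pics/s1.png

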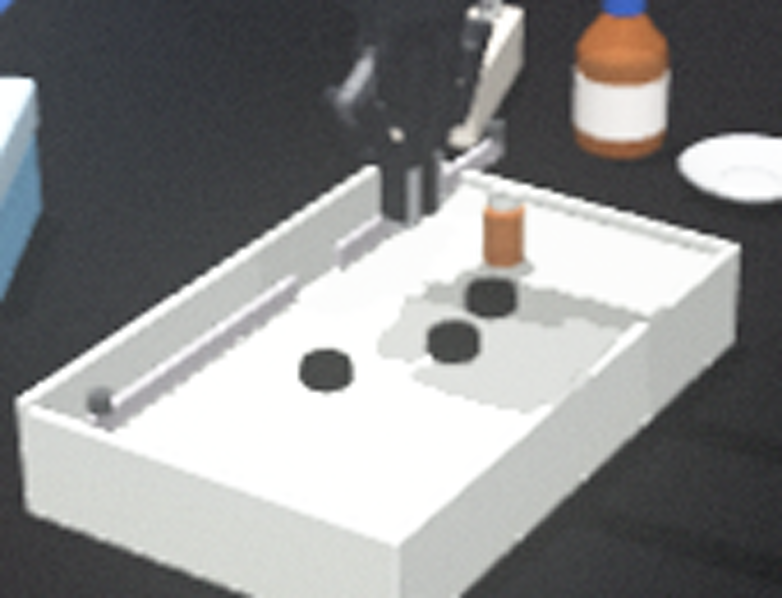

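The side view puts the finger tips at about (408,222), some 31 crop pixels above where I projected the TCP (410,253). I'll check this with the depth readings of the finger pixels.

Run:
```python
from h import *
o=observe(); print(o["eef_pos"],L(o["eef_pos"]))
for n in("side","top"):
    im,d=get_image(n); K=C[n]["intrinsics"]; T=C[n]["world_from_camera"]
    v,u=np.mgrid[:480,:640]; P=(np.dstack([(u-K[0,2])/K[0,0]*d,(v-K[1,2])/K[1,1]*d,d])@T[:3,:3].T+T[:3,3])
    np.save(f"pics/P_{n}.npy",P)
    if n=="side":
        for vv in range(196,224,2):
            print(vv,[(im[vv,uu].max(),*(P[vv,uu]*1000).round().astype(int)) for uu in range(298,312,3)])
    # deck height/plane, bench plane
    for uu,vv in ([(285,260),(310,265),(330,235)] if n=="side" else [(300,225),(300,190),(330,250)]): print(n,"deck",P[vv,uu].round(4))
    for uu,vv in ([(100,250),(420,330),(300,400)] if n=="side" else [(100,120),(200,260),(450,120)]): print(n,"bench",P[vv,uu].round(4))
```

```text
[ 0.53535168 -0.05836724  0.07628589] [-0.04884783 -0.02000793]
196 [(np.uint8(69), np.int64(540), np.int64(-16), np.int64(174)), (np.uint8(71), np.int64(538), np.int64(-41), np.int64(164)), (np.uint8(73), np.int64(529), np.int64(-34), np.int64(168)), (np.uint8(68), np.int64(524), np.int64(-42), np.int64(164)), (np.uint8(68), np.int64(522), np.int64(-65), np.int64(154))]
198 [(np.uint8(65), np.int64(539), np.int64(-12), np.int64(171)), (np.uint8(184), np.int64(615), np.int64(-360), np.int64(5)), (np.uint8(67), np.int64(530), np.int64(-35), np.int64(162)), (np.uint8(74), np.int64(530), np.int64(-67), np.int64(147)), (np.uint8(70), np.int64(522), np.int64(-68), np.int64(147))]
200 [(np.uint8(68), np.int64(539), np.int64(-11), np.int64(167)), (np.uint8(145), np.int64(612), np.int64(-349), np.int64(3)), (np.uint8(67), np.int64(530), np.int64(-37), np.int64(155)), (np.uint8(71), np.int64(529), np.int64(-63), np.int64(144)), (np.uint8(72), np.int64(521), np.int64(-63), np.int64(145))]
202 [(np.uint8(67), np.int64(251), np.int64(1162), np.int64(738)), (np.uint8(69), np.int64(534), np.int64(
[... 3057 characters left out ...]
p.int64(-104), np.int64(58)), (np.uint8(253), np.int64(556), np.int64(-112), np.int64(55)), (np.uint8(252), np.int64(548), np.int64(-111), np.int64(56)), (np.uint8(252), np.int64(541), np.int64(-115), np.int64(55)), (np.uint8(252), np.int64(534), np.int64(-121), np.int64(53))]
side deck [0.5493 0.0803 0.0538]
side deck [0.4877 0.0895 0.0539]
side deck [ 0.4682 -0.055   0.0569]
side bench [ 1.5582 -0.6612 -0.4693]
side bench [ 0.2271  0.206  -0.0007]
side bench [ 0.4268  0.4501 -0.0016]
top deck [0.4991 0.0776 0.0534]
top deck [0.5845 0.0787 0.0588]
top deck [ 0.3839 -0.0028  0.5661]
top bench [0.7823 0.6114 0.0017]
top bench [0.4167 0.331  0.0016]
top bench [ 7.848e-01 -3.020e-01 -6.000e-04]
```

The depth readings put the finger ends near z≈0.102, while the reported TCP is 0.076. A gentle touch on the deck will settle the tip height.

Run:
```python
from h import *
p=lambda:W(-.05,-.02,0)[:2]
hit=move_l(np.r_[p(),.03],feed=.03,max_force=3); o=observe(); print(hit,o["eef_pos"].round(4),o["ft_force"].round(2),o["opening"],o["time_s"])
shot("side","s2",(215,170,170,130),4.6)
```

```text
True [ 0.5341 -0.0579  0.0325] [-0.89 -0.21  4.48] 0.014046447168176521 5.125
```

View pics/s2.png

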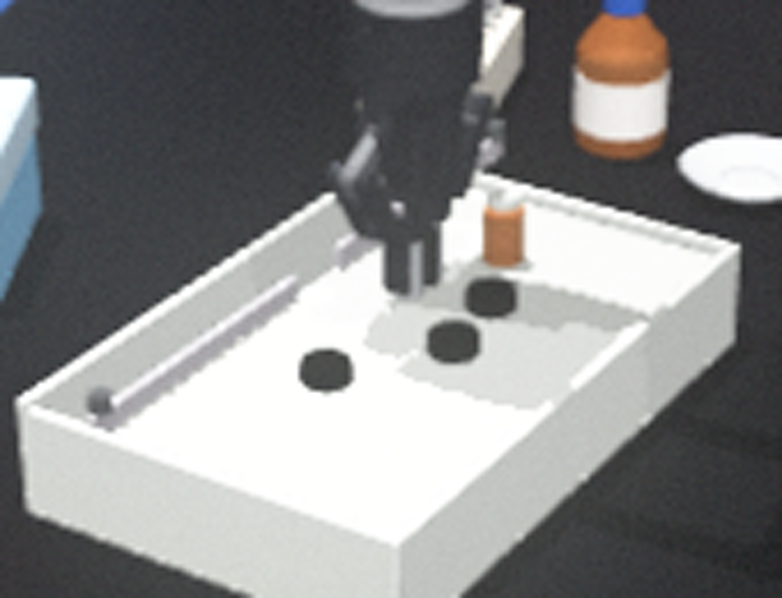

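Contact came at a reported TCP z of about 0.033, so the tips stand about 22 mm above the reported point. I'll use the finger silhouette, with the tips now on the deck, to tie both cameras to the robot.

Run:
```python
from h import *
im,_=get_image("side"); o=observe(); p=o["eef_pos"].copy(); p[2]=.055; print(o["eef_pos"],o["ft_force"])
g=im.max(2)
for v in range(222,238): 
    u=[k for k in range(290,318) if g[v,k]<140]; print(v,(u[0],u[-1],np.mean([u[0],u[-1]])) if u else None, g[v,296:312].tolist())
print("tcp55",proj("side",p),"tcp70",proj("side",p+[0,0,.015]))
for t in(.010,.0145):
  for a in(1,-1):
    for b in(1,-1): print(t,a,b,proj("side",p+np.r_[a*.011*gx+b*(.007+t)*gy,0]).round(1))
print("dv/dy per mm",(proj("side",p+[0,.001,0])-proj("side",p)))
```

```text
[ 0.53409608 -0.05792915  0.03251684] [-1.25533772 -0.31406798  5.73667611]
222 (296, 310, np.float64(303.0)) [137, 121, 95, 76, 75, 75, 76, 80, 90, 103, 106, 83, 73, 73, 121, 230]
223 (298, 310, np.float64(304.0)) [166, 173, 134, 77, 76, 76, 78, 85, 128, 158, 132, 85, 74, 74, 123, 229]
224 (299, 310, np.float64(304.5)) [222, 229, 146, 78, 79, 77, 73, 85, 142, 176, 136, 84, 75, 76, 123, 230]
225 (299, 310, np.float64(304.5)) [250, 241, 149, 81, 78, 77, 75, 84, 141, 174, 137, 85, 71, 78, 121, 229]
226 (299, 310, np.float64(304.5)) [252, 241, 149, 78, 80, 79, 80, 87, 145, 172, 139, 88, 73, 75, 121, 228]
227 (299, 310, np.float64(304.5)) [252, 241, 147, 82, 79, 82, 81, 88, 144, 173, 138, 87, 76, 75, 121, 197]
228 (299, 310, np.float64(304.5)) [252, 241, 149, 81, 80, 79, 81, 97, 148, 173, 135, 86, 76, 76, 123, 176]
229 (299, 310, np.float64(304.5)) [252, 241, 150, 81, 79, 80, 81, 97, 144, 173, 137, 90, 79, 78, 124, 188]
230 (299, 310, np.float64(304.5)) [252, 242, 152, 78, 83, 79, 82, 88, 142, 174, 138, 83, 78, 80, 130, 197]
231 (299, 317, np.float64(308.0)) [253, 241, 150, 82, 81, 82, 7
[... 333 characters left out ...]
51, 147, 174, 177, 173, 185, 196, 193, 191, 192]
235 (316, 317, np.float64(316.5)) [253, 252, 247, 227, 211, 191, 185, 181, 186, 186, 189, 193, 191, 194, 191, 192]
236 (316, 317, np.float64(316.5)) [253, 252, 250, 233, 204, 218, 218, 219, 214, 218, 204, 191, 192, 195, 192, 193]
237 (317, 317, np.float64(317.0)) [253, 248, 246, 245, 221, 224, 227, 225, 225, 225, 221, 218, 218, 219, 217, 218]
tcp55 [304.59142    232.43211934] tcp70 [304.55522519 227.19499656]
0.01 1 1 [297.2 234. ]
0.01 1 -1 [304.6 228.6]
0.01 -1 1 [304.6 236.3]
0.01 -1 -1 [311.9 230.8]
0.0145 1 1 [296.2 234.8]
0.0145 1 -1 [305.6 227.9]
0.0145 -1 1 [303.6 237.1]
0.0145 -1 -1 [312.8 230.1]
dv/dy per mm [-0.08813128  0.18504407]
```

Run:
```python
from h import *
s=cv2.imread("pics/side0.png"); t=cv2.imread("pics/top0.png")
def wc(im,c,r,thr=160):   # sub-pixel centroid weighted by darkness on the white deck
    x,y=np.round(c).astype(int); g=im[y-r:y+r+1,x-r:x+r+1].max(2).astype(float); w=np.clip(250-g,0,180); w[w<25]=0
    v,u=np.mgrid[y-r:y+r+1,x-r:x+r+1]; return np.array([(w*u).sum(),(w*v).sum()])/w.sum()
for c,sc in(((314.2,201.1),(286,250.5)),((331.5,225),(313.5,244)),((352.8,229.2),(321.5,234.7))):
    a=wc(t,c,8); b=wc(s,sc,7); P=ray("top",*a,.061)
    Q=ray("side",*b,.061); print(a.round(2),b.round(2),"top",P.round(4),"gate",(L(P)*1e3).round(1),"side",Q.round(4),"proj err px",(b-proj("side",P)).round(2),"diff mm",((Q-P)*1e3).round(1))
```

```text
[314.15 201.24] [285.43 250.09] top [0.5564 0.0438 0.061 ] gate [-64.3  83.2] side [0.5565 0.0478 0.061 ] proj err px [-0.45  0.82] diff mm [0.1 4.  0. ]
[331.42 225.09] [313.77 243.44] top [0.4982 0.0015 0.061 ] gate [-104.3   23.4] side [0.4975 0.0023 0.061 ] proj err px [0.22 0.2 ] diff mm [-0.7  0.9  0. ]
[352.74 229.31] [320.83 235.08] top [ 0.4884 -0.0497  0.061 ] gate [-95.9 -28.1] side [ 0.4891 -0.0424  0.061 ] proj err px [-0.87  1.35] diff mm [0.7 7.3 0. ]
```

Cap heights and gate-frame distances are consistent, and the remaining offset is a few mm (I use OFF y = +3 mm). Plan per cap: cradle it between slightly open fingertips to a point before the opening, realign and push along the gate axis, then poke it through with the fingers shut. First I measure tip height with the fingers shut, then I move cap B.

```bash
cat >> h.py <<'E'
OFF=np.array([-.0005,.003]); ZO,ZF,D=.0360,.10,.022
def go(x,y,a,z):          # above the point, then down
    e=rot(a); movep(W(x,y,ZF),e); return move_l(W(x,y,z),feed=.2,max_force=10)
def up():
    p=observe()["eef_pos"].copy(); p[2]=ZF; move_l(p,feed=.25)
def stage(c,s,back=.016):
    c,s=np.array(c),np.array(s); d=(s-c)/np.linalg.norm(s-c); a=np.arctan2(d[1],d[0])
    p=c-(D+back)*d; q=s-D*d
    h=go(*p,a,ZO); f=move_l(W(*q,ZO),feed=.08,max_force=15); o=observe()
    print("stage hit",h,f,(L(o["eef_pos"])*1e3).round(1),o["ft_force"].round(1),o["time_s"]); up()
def axis(x0,x1,z,y=0):
    h=go(x0,y,0,z); f=move_l(W(x1,y,z),feed=.08,max_force=15); o=observe()
    print("axis hit",h,f,(L(o["eef_pos"])*1e3).round(1),o["ft_force"].round(1),o["time_s"])
E
python3 - <<'E'
from h import *
up(); gripper_to(0.0); p=observe()["eef_pos"].copy(); p[2]=.055; move_l(p,feed=.2)
p[2]=.01; h=move_l(p,feed=.02,max_force=3); o=observe(); print("shut touch",h,o["eef_pos"],o["ft_force"].round(1),o["opening"],o["time_s"])
up(); gripper_to(.014)
stage((-.1043,.0234),(-.042,0))
shot("side","s3",(215,170,170,130),4.6); im=shot("top","t3",(245,140,190,150),4)
for r in caps(im,"top",.061,(270,160,130,90)): print(r[:2],(L(r[2])*1e3).round(1))
E
```

```text
shut touch True [ 0.53302194 -0.0576661   0.03225459] [-2.   0.4  5.1] 6.538700015677289e-05 7.5417
stage hit True False [-63.2   7.9] [ 0.3  0.  -0.7] 10.4167
(array([272.7, 167.5]), np.int32(115)) [-19.7 205.7]
(array([351.3, 230. ]), np.int32(56)) [-97.2 -28.1]
(array([276. , 245.7]), np.int32(108)) [-196.   127.5]
```

View pics/s3.png

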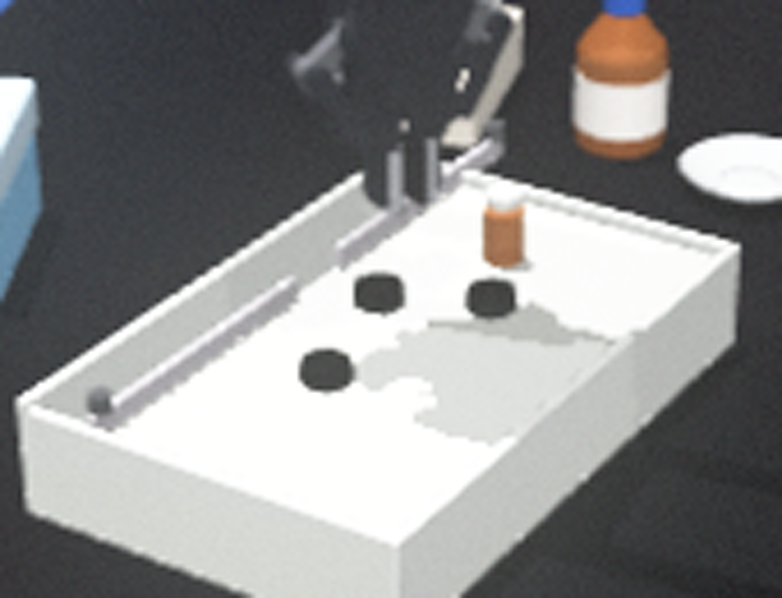

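The side view shows cap B moved to (379,293), in front of the opening at about (298–338, 245–280). A, C and the vial are unmoved. Next I push along the axis.

```bash
sed -i 's/feed=.2,max_force=10)/feed=.15,max_force=25)/' h.py
cat >> h.py <<'E'
def wc(im,c,r=7):
    x,y=np.round(c).astype(int); g=im[y-r:y+r+1,x-r:x+r+1].max(2).astype(float); w=np.clip(250-g,0,180); w[w<100]=0
    v,u=np.mgrid[y-r:y+r+1,x-r:x+r+1]; return np.array([(w*u).sum(),(w*v).sum()])/w.sum()
E
python3 - <<'E'
from h import *
im,_=get_image("side"); b=wc(im,(297,233.3)); P=ray("side",*b,.061); print(b.round(1),(L(P)*1e3).round(1))
axis(-.080,-.019,ZO)
im=shot("side","s4",(215,170,170,130),4.6)
E
```

```text
[296.9 233.4] [-41.3   1.2]
axis hit False False [-19.6  -0. ] [-0.3 -0.9  0.2] 12.9083
```

View pics/s4.png

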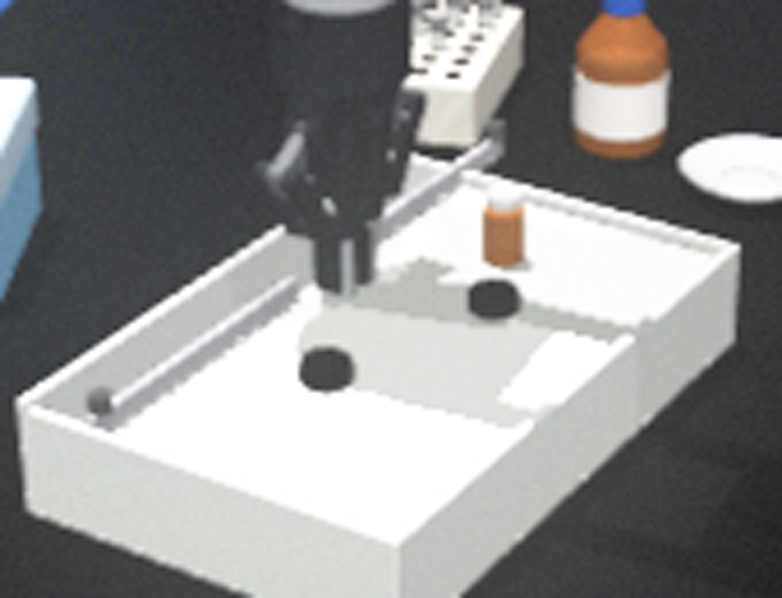

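Cap B is now in the opening, hidden behind the fingers, with no contact force. I measured it at (-41.3, 1.2) mm before this push, against the planned (-42, 0). Next I poke it through with the fingers shut.

```bash
cat >> h.py <<'E'
def poke(z=ZO,y=0,x1=.002):
    move_l(W(-.034,y,z),feed=.15); gripper_to(0.); f=move_l(W(x1,y,z),feed=.08,max_force=15); o=observe()
    print("poke hit",f,(L(o["eef_pos"])*1e3).round(1),o["ft_force"].round(1),o["time_s"])
    move_l(W(-.05,y,z),feed=.2); up(); gripper_to(.014)
E
python3 - <<'E'
from h import *
poke()
movep(W(-.14,-.04,.16),rot(0))
im=shot("side","s5",(215,170,170,130),4.6); im=shot("top","t5",(245,140,190,150),4)
print(observe()["time_s"])
a=cv2.imread("pics/s5.png");b=cv2.imread("pics/t5.png"); cv2.imwrite("pics/st5.png",np.vstack([cv2.resize(a,(520,398)),b[:200,:520]]))
E
```

```text
poke hit False [ 1.6 -0.1] [-0.2 -0.3 -0. ] 14.1
15.8417
```

View pics/st5.png

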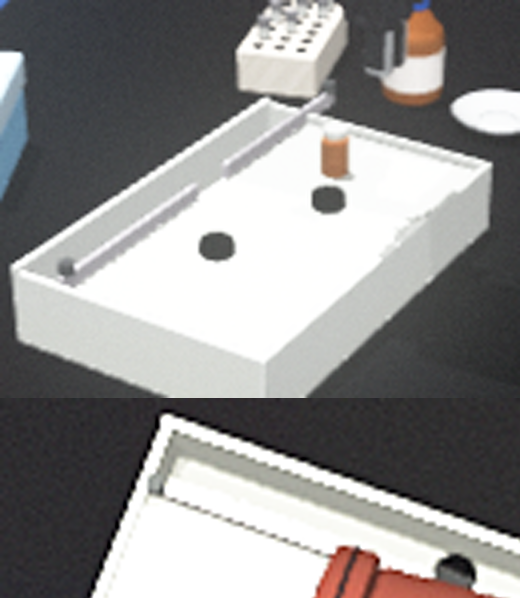

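Cap B lies in the slot, the dark disc at (457,572) in the lower panel. A, C and the vial are unmoved. Cap C is next, with a numeric check before it goes through the gate.

```bash
cat >> h.py <<'E'
def where(n="side",g=(-.042,0)):
    im,_=get_image(n); b=wc(im,proj(n,W(*g,.061))); b=wc(im,b); return L(ray(n,*b,.061))
def run(c,name):
    stage(c,(-.042,0)); g=where(); print("cap at",(g*1e3).round(1))
    if not np.hypot(*(g-[-.042,0]))<.006: print("CHECK"); shot("side",name,(215,170,170,130),4.6); return
    axis(-.080,-.019,ZO); poke(); movep(W(-.14,-.04,.16),rot(0)); shot("side",name,(215,170,170,130),4.6); shot("top",name+"t",(245,140,190,150),4)
    a=cv2.imread(f"pics/{name}.png");b=cv2.imread(f"pics/{name}t.png"); cv2.imwrite(f"pics/{name}st.png",np.vstack([cv2.resize(a,(520,398)),b[:200,:520]]))
E
python3 - <<'E'
from h import *
run((-.0959,-.0281),"c")
print(observe()["time_s"])
E
```

```text
stage hit False False [-62.  -10.3] [-0.3  0.3 -0.3] 19.7833
cap at [-41.1   2.6]
axis hit False False [-19.5   0. ] [0.3 1.2 0.5] 23.9833
poke hit False [ 1.6 -0.1] [-0.4 -0.9  0.2] 25.125
26.8667
```

```bash
ls pics
```

```text
P_side.npy
P_top.npy
c.png
cst.png
ct.png
s1.png
s2.png
s3.png
s4.png
s5.png
side0.npy
side0.png
sidec.png
st5.png
t3.png
t5.png
top0.npy
top0.png
topc.png
```

View pics/cst.png

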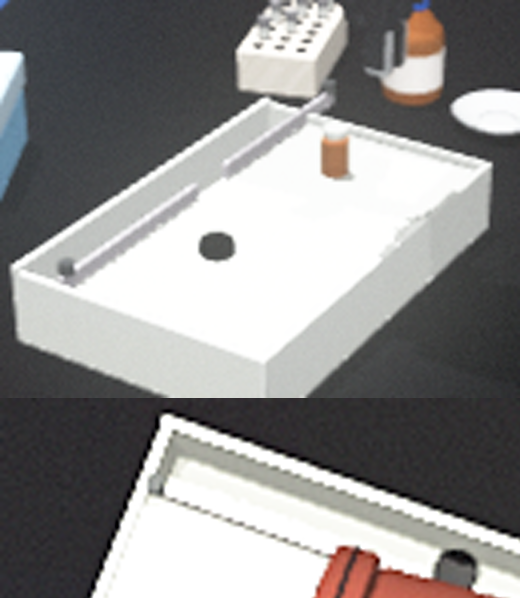

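Cap C is off the deck and stacked on B in the slot, and the vial is unmoved. Cap A is last.

Run:
```python
from h import *
run((-.0643,.0832),"a")
print(observe()["time_s"])
set_joints([-1.298,.22,1.526,0,1.395,-.126])
t=shot("top","af_top",(245,140,190,150),4); 
for r in caps(t,"top",.034,(270,160,130,90)): print(r[:2],(L(r[2])*1e3).round(1))
im,d=get_image("top"); u,v=proj("top",W(.021,0,.04)).round().astype(int); print(u,v)
K=C["top"]["intrinsics"];T=C["top"]["world_from_camera"]
for vv in range(v-8,v+9,2):
    print([int((T[2,:3]@(np.array([(uu-K[0,2])/K[0,0],(vv-K[1,2])/K[1,1],1])*d[vv,uu])+T[2,3])*1e3) for uu in range(u-12,u+13,3)])
a=cv2.imread("pics/a.png");b=cv2.imread("pics/af_top.png"); cv2.imwrite("pics/afin.png",np.vstack([cv2.resize(a,(300,230)),cv2.resize(b,(300,237))]) if 0 else np.hstack([cv2.resize(a,(390,300)),cv2.resize(b,(400,316))[:300]]))
print(observe()["time_s"])
```

```text
stage hit False False [-47.8  21.6] [-0.5  0.5  0.8] 30.2833
cap at [-42.8   0.5]
axis hit False False [-19.5  -0. ] [-0.5 -0.1 -1.2] 33.45
poke hit False [ 1.6 -0.1] [-0.4  0.1 -0.4] 34.5917
36.3333
(array([272.7, 167.5]), np.int32(115)) [-14.1 211.5]
(array([358.3, 182.9]), np.int32(99)) [23.5 -2.5]
(array([278.9, 246. ]), np.int32(147)) [-192.6  124.7]
357 183
[0, 10, 23, 29, 39, 51, 59, 67, 65]
[2, 0, 6, 14, 27, 32, 42, 55, 68]
[3, 4, 3, 6, 27, 32, 24, 36, 47]
[8, 6, 3, 53, 61, 55, 23, 20, 29]
[2, 8, -1, 54, 59, 57, 28, 4, 6]
[74, 3, 41, 55, 51, 61, 29, 6, 5]
[54, 57, 52, 46, 49, 48, 5, 6, -2]
[52, 55, 50, 54, 51, 44, 6, 7, 1]
[54, 51, 54, 57, 53, 58, 56, 70, 3]
38.4917
```

View pics/afin.png

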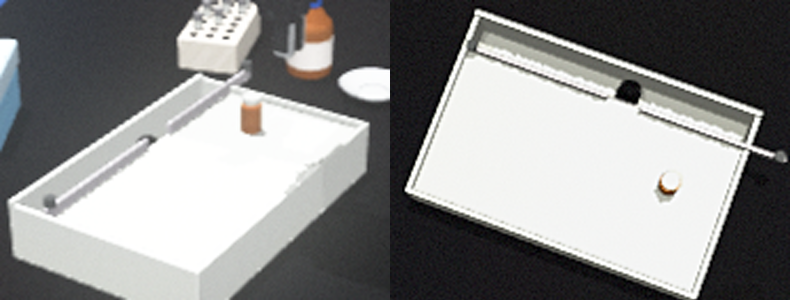

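Cap A isn't fully down: depth shows dark points at z≈0.055–0.06 in the slot, and the side view shows it peeking up at (148,140). I'll use one combined close-up to decide the fix.

Run:
```python
from h import *
s,ds=get_image("side"); t,dt=get_image("top")
# averaged point heights of dark pixels near the opening
for n,bx,r in(("side",0,(262,210,40,30)),("top",1,(345,170,26,24))):
    D_=np.median([get_image(n)[1] for _ in range(8)],0); im=(s,t)[bx]; K=C[n]["intrinsics"];T=C[n]["world_from_camera"]
    x,y,w,h=r
    for v in range(y,y+h):
        o=[]
        for u in range(x,x+w):
            if im[v,u].max()<75:
                P=T[:3,:3]@(np.array([(u-K[0,2])/K[0,0],(v-K[1,2])/K[1,1],1])*D_[v,u])+T[:3,3]; l=L(P)*1e3
                o.append((u,int(round(l[0])),int(round(l[1])),int(round(P[2]*1e3))))
        if o: print(n,v,o)
def z(im,r,f): x,y,w,h=r; return cv2.resize(im[y:y+h,x:x+w,::-1],None,fx=f,fy=f,interpolation=cv2.INTER_CUBIC)
cv2.imwrite("pics/z.png",np.hstack([z(s,(258,205,48,48),8),z(t,(334,160,48,48),8)]))
print(observe()["time_s"])
```

```text
side 210 [(262, 186, -153, 1), (263, 182, -154, 2), (264, 183, -159, 0), (265, 178, -158, 2), (266, 176, -160, 1), (267, 174, -162, 1), (269, 169, -165, 1), (270, 168, -169, -1), (271, 165, -169, 0), (272, 161, -169, 1), (274, 159, -176, -1)]
side 211 [(262, 181, -147, 2), (263, 181, -152, 0), (264, 177, -152, 1), (265, 174, -153, 1), (266, 172, -154, 1), (267, 170, -157, 1), (270, 163, -162, 0), (272, 159, -167, 0), (280, 138, -178, 0)]
side 212 [(262, 178, -143, 1), (263, 178, -148, -1), (264, 176, -149, -1), (265, 172, -149, 0), (266, 168, -148, 2), (267, 169, -155, -1), (268, 163, -152, 2), (269, 162, -155, 0), (270, 158, -156, 1)]
side 213 [(262, 175, -139, 0), (264, 171, -143, 0), (265, 167, -143, 1), (266, 166, -146, 0), (267, 163, -146, 1), (271, 152, -152, 1), (272, 151, -155, 0), (273, 148, -156, 0), (280, 131, -167, 0)]
side 214 [(263, 168, -134, 1), (264, 166, -136, 1), (267, 159, -142, 0), (268, 156, -142, 1)]
side 215 [(264, 163, -133, 0), (265, 159, -132, 1), (266, 155, -131, 3), (268, 152, -137, 1), (273, 140, -145, 1)]
side 216 [(263, 162, -126, 0), (264, 159, -126, 
[... 2119 characters left out ...]
, 47), (353, 11, 7, 48), (354, 11, 5, 50), (355, 12, 2, 51), (356, 12, 0, 53), (357, 13, -2, 53), (358, 14, -5, 54), (359, 14, -7, 57), (360, 15, -9, 57), (361, 16, -12, 55), (362, 18, -14, 52), (363, 24, -15, 29)]
top 186 [(346, -2, 21, 68), (353, 9, 6, 47), (354, 10, 4, 46), (355, 10, 2, 48), (356, 11, -1, 48), (357, 11, -3, 50), (358, 12, -5, 51), (359, 13, -8, 52), (360, 13, -10, 53), (361, 14, -12, 54), (362, 15, -15, 51)]
top 187 [(356, 9, -1, 46), (357, 10, -4, 47), (358, 10, -6, 48), (359, 11, -8, 49), (360, 12, -11, 50), (361, 12, -13, 51), (362, 14, -15, 48)]
top 188 [(359, 10, -9, 45), (360, 10, -12, 46), (361, 11, -14, 48), (362, 12, -16, 46)]
top 193 [(366, -2, -30, 68)]
39.3917
```

View pics/z.png

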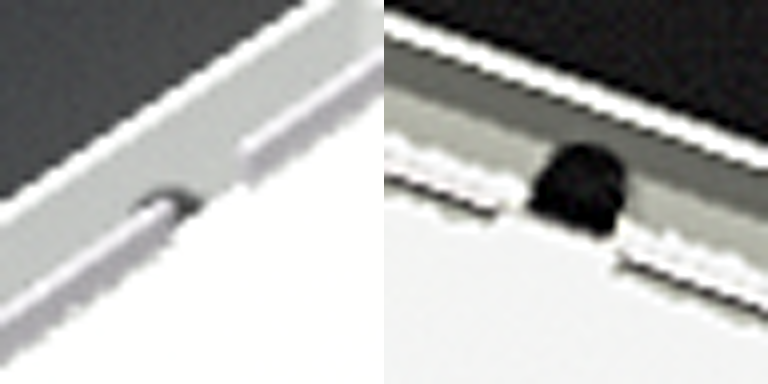

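The close-up and the depth readings show cap A standing on its rim on the two stacked caps, whose top is at z≈28–30 mm. Its rim top is at z≈56–58 mm and it spans gate x≈10–25. That puts its centre near z≈43 mm, under the 49 mm limit, and between the slot walls. I'll check that it's at rest and that the vial, bottle and dish haven't moved, then hand in.

Run:
```python
from h import *
def cap(im): return [(r[0],r[1]) for r in caps(im,"top",.045,(345,170,26,24),40,200)]
def med(n): return np.median([get_image(n)[1] for _ in range(5)],0)
def top(D_):
    K=C["top"]["intrinsics"];T=C["top"]["world_from_camera"];v,u=np.mgrid[178:189,352:364]; d=D_[178:189,352:364]
    z=T[2,0]*(u-K[0,2])/K[0,0]*d+T[2,1]*(v-K[1,2])/K[1,1]*d+T[2,2]*d+T[2,3]; return np.percentile(z[2:8,2:8],[50,90]).round(4)
a,_=get_image("top"); print(cap(a),top(med("top"))); hold(3); b,_=get_image("top"); print(cap(b),top(med("top")))
t0=cv2.imread("pics/top0.png")[:,:,::-1].astype(int)
def ctr(im,box,f): x,y,w,h=box; m=f(im[y:y+h,x:x+w].astype(int)); v,u=np.nonzero(m); return np.round([u.mean()+x,v.mean()+y],2)
org=lambda c:(c[...,0]-c[...,2]>50); blue=lambda c:(c[...,2]-c[...,0]>60); br=lambda c:(c.min(2)>100)
for n,bx,f in(("vial",(366,215,24,24),org),("bottle",(470,220,45,40),org),("bottlecap",(470,220,45,40),blue),("dish",(448,255,46,46),br)): print(n,ctr(t0,bx,f),ctr(b,bx,f))
o=observe(); print(o["time_s"],o["ft_force"].round(1),abs(o["joint_velocities"]).max())
```

```text
[(array([358.3, 182.9]), np.int32(99))] [0.055  0.0572]
[(array([358.3, 182.9]), np.int32(99))] [0.0555 0.0585]
vial [375.86 229.05] [375.86 229.05]
bottle [494.   238.82] [494.   238.79]
bottlecap [501.6  235.39] [501.6  235.39]
dish [470.41 277.62] [470.38 277.66]
42.9917 [-0.5  0.2  0.6] 0.0020425010398490975
```

Nothing moved over 3 s, the bystanders are where they were, and the arm is clear of everything. I'm handing in.

```bash
python3 -c "
from plant import job_done; job_done()"
```

```text
the job is handed in; nothing more can be done
```

I pushed all three caps (B, then C, then A) along the deck and through the gate opening into the slot, one at a time, and handed the job in after about 43 s of the 72 s. Each cap was cradled between the slightly open fingertips to the gate, then poked through with the fingers shut. No cap was picked up.

**Last checks:**
- **At rest:** the deck is empty of caps, and the visible top cap did not move over 3 s.
- **Bystanders:** the vial, bottle and dish are within 0.05 px of their starting positions in the top view.
- **Arm:** it is back at its start pose, touching nothing.

**What disagreed or fell short:**
- **Cap A:** it did not lie flat. It stands on its rim on top of the other two, with its top at about 56–58 mm. I put its centre near 43 mm, about 6 mm under the 49 mm limit. I inferred that from depth readings and left it rather than risk disturbing it.
- **Fingertip height:** the fingertips touched the deck with the reported TCP about 22 mm below them, so I worked from the touch height.
- **Cameras:** the two views differed by a few mm in y. I corrected for this using the finger silhouette.
- **Cap B approach:** the first descent behind cap B tripped its 10 N contact check. I did not find out why; the push went as planned, and I raised that limit to 25 N for the later descents.

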